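# Load the decorating caddy and lift it level

## Robot

A 7-joint arm with a two-finger parallel gripper is mounted at the origin on the work surface; the furniture and walls round the work are solid. World frame = base frame: x ahead of the robot, y to its left, z up, the work surface at z = 0. Lengths are in m, angles in rad, forces in N, time in s.
With the tool pointing down it reaches from about 0.425 to 0.875 m from the base axis. Payload 4.7 kg.
Tool frame: the origin (TCP) lies on the centre line of the jaws, within the pads' length; the fingertips stand 11 mm ahead of it and the grasp point (between the pads) lies 8 mm behind it (manip.tcp_to_tips is the distance from the TCP to the fingertips, in m); y points along the fingers, x is the direction in which the jaws open and shut, and the axes are right-handed (so a half turn about y gives the same grasp; the last joint's range is limited). The gripper opens to 85 mm and grips with 20 to 120 N. Pads are 22 mm wide; open, the fingers measure 114 mm over their backs; the gripper's body (76 mm by 85 mm) begins 54 mm behind the grasp point. The pads swing forward as they close: fully open they stand 13 mm farther back than shut.
Start: joints at [-1.137, 0.321, -0.07, 1.45, 0.023, 1.371, -0.057], TCP at [0.265, 0.594, 0.242] pointing down, gripper open.
Joint ranges: [-2.86, 2.86], [-0.3, 2.09], [-1.38, 1.24], [0.06, 2.45], [-1.56, 4.7], [0.09, 2.05], [-2.69, 2.69]. Speed limits (rad/s): [2.57, 2.57, 3.14, 3.14, 3.14, 3.14, 3.14].

## Interface

Orientations are given as a 3x3 rotation matrix whose columns are the frame's x, y, z axes.
In Python, from cell import manip, command_gripper, status, imaging, workorder gives the robot as it stands. Calls block until the motion is done:
- manip.move_to(position, orientation): joint-space move of the TCP to a pose.
- manip.move_straight(position, orientation=None, speed=0.15, max_force=None): straight line of the TCP; orientation=None keeps the orientation; speed is the mean speed in m/s. With max_force (N) it stops when the force on the tool has changed by that much, and returns True; else False.
- manip.move_joints(angles): joint-space move.
- command_gripper(opening, effort=None): opening from 0.0 (shut) to 1.0 (fully open); effort is the grip in N (None keeps the last); returns when the fingers have stopped.
- manip.sleep(seconds).
- manip.inverse_kinematics(position, orientation): joint angles nearest the present ones, or None.
- status.get_obs(): the state.
- imaging.get_image(name): name is "scene" or "side" or "wrist"; returns a dict with "pixels" (420x560x3 uint8, red, green, blue), "depth" (420x560 float32, m along the optical axis (not along the pixel's ray), 0 where there is no reading), "camera_matrix" (3x3 intrinsics, pixels), "distortion" ([k1, k2, p1, p2, k3] as OpenCV has them; the pictures are not rectified), "xyz" and "orientation" of the camera in the world. Camera axes: x right, y down, z forward; pixel columns grow to the right and rows downward; lengths in m; the calibration is good to about 2 mm. A picture is of the moment at which its call begins.
A pose or a line that the arm cannot do raises manip.PlanningError and nothing moves.
- workorder.hand_in(): hands the job in, once; it reports no verdict.
The state is a dict: "clock": time; "qpos": joint angles; "qd": joint speeds; "joint_efforts": joint torques, N m; "tcp_pos": TCP position; "tcp_rot": TCP orientation; "force": force on the tool from outside, world axes, zero at the start; "ft_torque": the same for the moment, N m; "grip_width": opening from 0.0 (shut) to 1.0 (fully open).
Only numpy, scipy, OpenCV 4.12 (cv2) and the standard library are available. Lean on these libraries where they do the work, as an engineer would, in place of code of your own. Each camera call takes 0.05 s, during which the arm holds its last target.

## Task

Stand the loose sprinkle tub from the table upright in the middle of the empty raised stand of the wooden caddy and let go of it; then take the caddy by its grip bar and lift it, keeping it level with both tubs still standing on it. Finish while still holding the caddy steady and level about 15 cm above the table, touching neither tub; leave the kitchen timer and the pastry brush where they are.

Things in the scene. Friction and masses are not known exactly. Their poses are not given: they have to be found in the camera images.
- tub_centre (a point): centre (half-way up) of the loose sprinkle tub that stands upright on the table at the start: round, 42 mm in diameter (white cap 44 mm, upper 15 mm), 70 mm high, about 0.11 kg, cap up; its z axis points up. The timer stands on the same side of the table and the two may have changed places.
- caddy: wooden decorating caddy, loose, about 0.45 kg: board 85 mm (x) by 225 mm (y), upper face 16 mm above its origin, which is the centre of its underside; z up. Two round wooden stands at y = -85 mm (empty at the start) and y = +85 mm (carries a tub), tops 34 mm above the underside, and a central steel post of 10 mm diameter with a wooden grip bar on top. Stands up freely on four feet on the table.
- grip (a point): centre of the caddy's wooden grip bar, 129 mm above the caddy's underside, midway between the stands: 16 mm wide (x), 72 mm long (y), 22 mm high (z, so from 118 to 140 mm above the underside); axes as the caddy's. Pinch it across its 16 mm width from above. The caddy's mass lies below it, so the loaded caddy hangs nearly level from it.
- empty_stand (a point): centre of the flat top of the empty stand: round, 44 mm in diameter, 34 mm above the table at the start, without a rim; axes as the caddy's
- full_stand (a point): centre of the flat top of the other, equal stand, on which the second tub stands from the start
- seated_tub_centre (a point): centre (half-way up) of the second tub, same size and mass range as the first, standing on the caddy's other stand and not fastened
- timer_centre (a point): centre (half-way up) of the kitchen timer, round with a domed top, 62 mm in diameter, 58 mm high; loose, to be left alone
- brush_centre (a point): centre (half-way up) of the pastry brush lying flat on the table along its far edge, beyond the raw biscuits, 212 mm long (along its x), 38 mm wide, 12 mm high; to be left alone
Not all that is in view belongs to the job. What is shaped like the part that bears tub_centre but black, orange or turquoise is not meant.

How it is judged:
On the way:
1. the loose tub stands upright and let go on the empty stand, while the caddy still stands on the table (horizontal distance between tub_centre and empty_stand below 0.014 m and z of tub_centre in the frame of empty_stand between 0.031 and 0.039 m and angle between tub_centre's own z axis and vertical below 0.1 rad and contact force between the fingers and tub below 0.05 N and contact force between tub and caddy above 0.3 N and height (world z) of caddy below 0.006 m), for 0.2 s.
At the end, for the whole second after the job is handed in: The gripper holds the caddy by its bar (within 45 mm of the bar's centre), still (under 20 mm/s), its underside 11 to 21 cm above the table and its board within 0.15 rad of level; both tubs stand upright on their stands (within 2 cm of centre), untouched by the robot (height (world z) of caddy between 0.11 and 0.21 m and angle between caddy's own z axis and vertical below 0.15 rad and linear speed of caddy below 0.02 m/s and angular speed of caddy below 0.15 rad/s and contact force between the fingers and caddy above 1 N and distance between tub_centre and empty_stand below 0.041 m and z of tub_centre in the frame of empty_stand above 0.031 m and angle between the z axis of each of tub_centre, seated_tub_centre and the z axis of caddy, either way round below 0.1 rad and distance between seated_tub_centre and full_stand below 0.041 m and z of seated_tub_centre in the frame of full_stand above 0.031 m and contact force between each of the arm, the fingers and tub below 0.05 N and contact force between each of the arm, the fingers and seated_tub below 0.05 N and distance between the grasp point and grip below 0.045 m); the arm keeps its last pose, push and grip.
It fails at once if the caddy is tipped by more than 0.25 rad (angle between caddy's own z axis and vertical above 0.25 rad).
It fails at once if the timer is moved more than 2 cm (distance of timer_centre from where it was at the start of the episode above 0.02 m).
It fails at once if the brush is moved more than 2 cm (distance of brush_centre from where it was at the start of the episode above 0.02 m).
It also fails if it takes over 61 s, if anything falls off the work surface, if the arm or the gripper's body presses on something with over 40 N, if the wrist force passes 120 N, or if a joint passes its speed limit or range.

## Working session

There is one attempt and no reset: what is moved stays moved. The work goes in short steps, each a Python script; the robot and the scene stay as the last script left them, time stands still between calls to the robot, and variables do not carry over. Pictures are saved under pics/ and viewed, and the job is handed in when it is done.

```bash
ls; mkdir -p pics
python3 - <<'E'
from cell import manip, command_gripper, status, imaging, workorder
import cv2,numpy as np,pickle
o=status.get_obs();print(o['clock'],o['tcp_pos'],o['tcp_rot'],o['grip_width'])
for n in ["scene","side","wrist"]:
    im=imaging.get_image(n);pickle.dump(im,open(f'pics/{n}0.pkl','wb'))
    cv2.imwrite(f'pics/{n}0.png',im['pixels'][:,:,::-1]);print(n,im['xyz'],im['orientation'],im['camera_matrix'],im['distortion'])
E
```

```text
pics
0.0 [0.26472587 0.59307165 0.24121369] [[ 4.07533496e-01 -7.33648452e-04 -9.13189965e-01]
 [ 9.13188223e-01 -1.78441589e-03  4.07534152e-01]
 [-1.92849748e-03 -9.99998139e-01 -5.72501183e-05]] 0.9989545154014576
scene [-0.52343838  0.5216876   1.08724301] [[-0.48811109 -0.58281642  0.64967113]
 [-0.87272222  0.31724742 -0.37109298]
 [ 0.01017259 -0.74811703 -0.66348883]] [[452.50686278   0.         280.94544111]
 [  0.         452.50686278 213.01336295]
 [  0.           0.           1.        ]] [0.00952579 0.         0.         0.         0.        ]
side [ 0.44835355 -1.60961534  0.8277556 ] [[ 0.9995717   0.02922759 -0.00147309]
 [ 0.01379136 -0.42606695  0.90458651]
 [ 0.02581125 -0.90421939 -0.42628755]] [[510.51098246   0.         280.80150471]
 [  0.         510.51098246 207.04740622]
 [  0.           0.           1.        ]] [-0.18719362  0.          0.          0.          0.        ]
wrist [0.19983048 0.62159983 0.3733572 ] [[ 0.40737578  0.87685086  0.25529893]
 [ 0.91325888 -0.39058745 -0.11575691]
 [-0.00178499  0.28031058 -0.9599077 ]] [[318.53292288   0.         283.13235893]
 [  0.         318.53292288 217.48874699]
 [  0.           0.           1.        ]] [-0.03159395  0.          0.          0.          0.        ]
```

View pics/scene0.png

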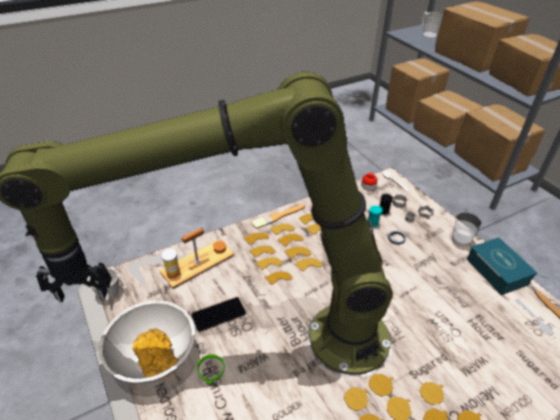

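View pics/side0.png

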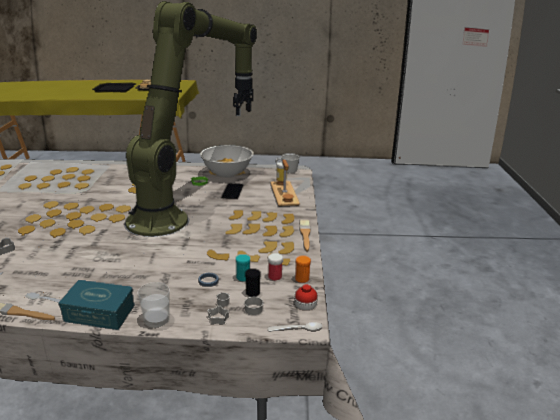

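View pics/wrist0.png

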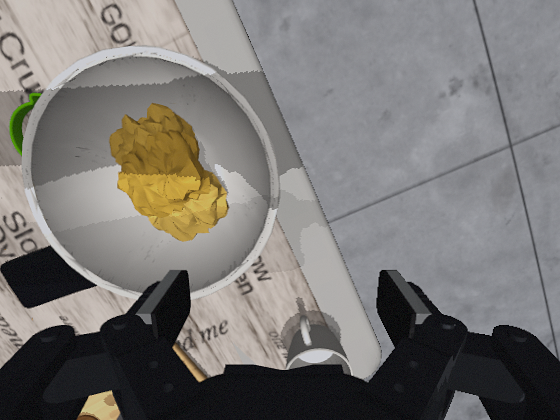

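```bash
cat > h.py <<'E'
import cv2,numpy as np,pickle
def ray(im,px):
    p=np.array(px,float).reshape(-1,1,2)
    u=cv2.undistortPoints(p,im['camera_matrix'],np.array(im['distortion'],float)).reshape(-1,2)
    d=np.c_[u,np.ones(len(u))]
    return np.array(im['xyz']),(d@np.array(im['orientation']).T)
def plane(im,px,z):
    c,d=ray(im,px); return c+d*((z-c[2])/d[:,2])[:,None]
def cloud(im):
    h,w=im['depth'].shape
    v,u=np.mgrid[0:h,0:w]
    c,d=ray(im,np.c_[u.ravel(),v.ravel()])
    P=c+d*im['depth'].reshape(-1,1)
    P[im['depth'].ravel()==0]=np.nan
    return P.reshape(h,w,3)
def proj(im,P):
    R=np.array(im['orientation']);t=-R.T@np.array(im['xyz'])
    return cv2.projectPoints(np.array(P,float).reshape(-1,1,3),R.T,t,im['camera_matrix'],np.array(im['distortion'],float))[0].reshape(-1,2)
def crop(im,x0,x1,y0,y1,s,fn):
    cv2.imwrite(fn,cv2.resize(im['pixels'][y0:y1,x0:x1,::-1],None,fx=s,fy=s,interpolation=cv2.INTER_CUBIC))
E
python3 - <<'E'
from h import *
S=pickle.load(open('pics/side0.pkl','rb'));C=pickle.load(open('pics/scene0.pkl','rb'))
crop(S,190,350,140,340,3,'pics/sz.png')
crop(C,140,440,170,290,2.6,'pics/cz.png')
for n,im in (('side',S),('scene',C)):
    P=cloud(im); print(n,np.isfinite(P[...,0]).mean())
    for px in ([(275,260),(306,290),(243,262),(253,278),(303,262),(284,165),(290,198)] if n=='side' else [(170,262),(192,235),(220,247),(370,180),(375,212),(385,200)]):
        print(px,P[px[1],px[0]].round(3))
E
```

```text
side 0.6815731292517007
(275, 260) [ 0.434 -0.355  0.069]
(306, 290) [ 0.52  -0.478  0.052]
(243, 262) [ 0.343 -0.369  0.067]
(253, 278) [ 0.376 -0.437  0.059]
(303, 262) [ 0.514 -0.359  0.067]
(284, 165) [0.453 0.247 0.133]
(290, 198) [0.479 0.16  0.033]
scene 0.993545918367347
(170, 262) [0.42  0.357 0.089]
(192, 235) [0.444 0.273 0.141]
(220, 247) [0.46  0.185 0.032]
(370, 180) [ 0.502 -0.452  0.043]
(375, 212) [ 0.324 -0.332  0.07 ]
(385, 200) [ 0.362 -0.407  0.065]
```

View pics/sz.png

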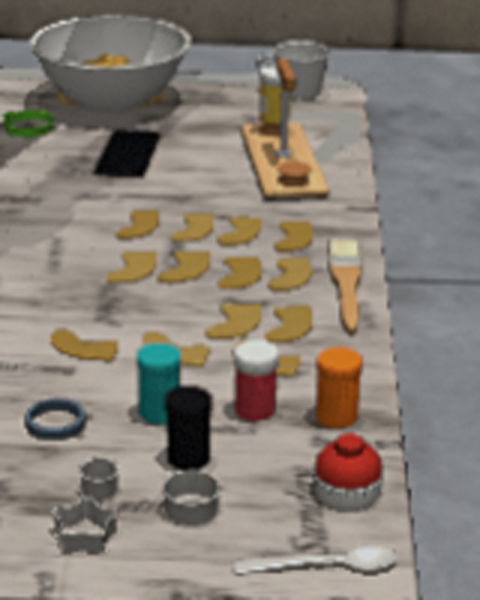

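View pics/cz.png

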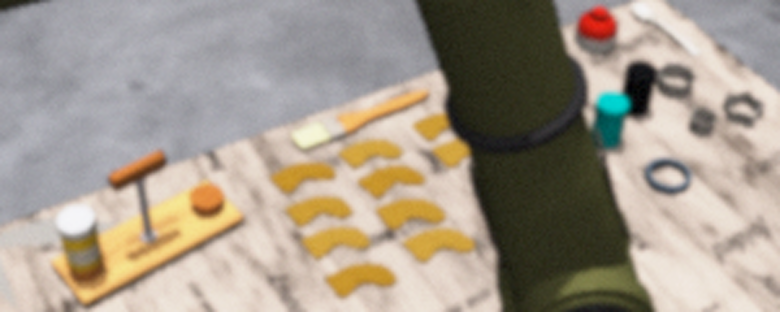

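The side view shows the wanted red tub with a white cap at (275,267), between the teal one at (243,268) and the orange one at (303,270). The timer is at (306,295) and the caddy is near (285,190), with its empty stand toward the camera. Next I'll look with the wrist camera above the caddy, then above the tub.

```bash
cat >> h.py <<'E'
def down(xdir):
    x=np.array([xdir[0],xdir[1],0.]);x/=np.linalg.norm(x);y=np.array([0,0,-1.]);return np.c_[x,y,np.cross(x,y)]
E
python3 - <<'E'
from cell import manip, command_gripper, status, imaging, workorder
from h import *
def shot(n,k):
    im=imaging.get_image(n);pickle.dump(im,open(f'pics/{n}{k}.pkl','wb'));cv2.imwrite(f'pics/{n}{k}.png',im['pixels'][:,:,::-1])
manip.move_to([0.50,0.25,0.34],down((.0,1)));print(status.get_obs()['clock'])
shot('wrist',1);shot('side',1)
manip.move_to([0.437,-0.375,0.24],down((0,1)));print(status.get_obs()['clock'])
shot('wrist',2);shot('scene',2)
E
```

```text
1.725
4.0917
```

View pics/wrist1.png

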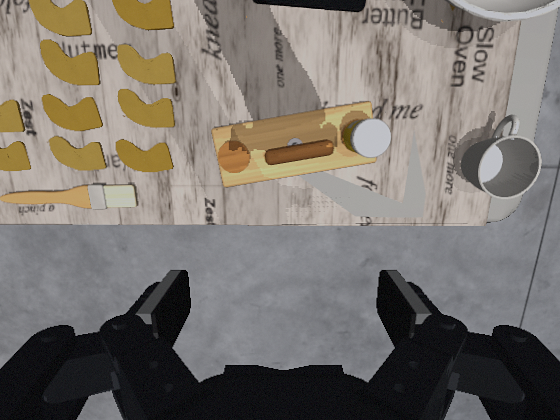

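View pics/wrist2.png

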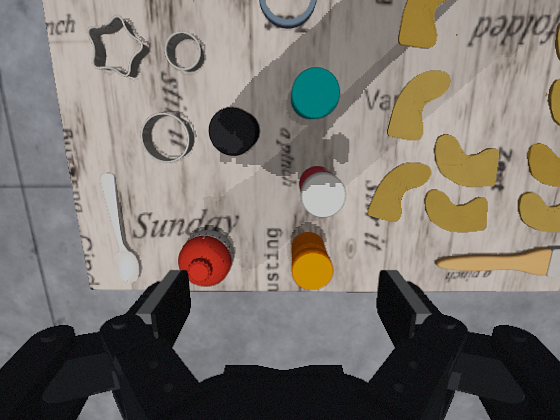

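View pics/scene2.png

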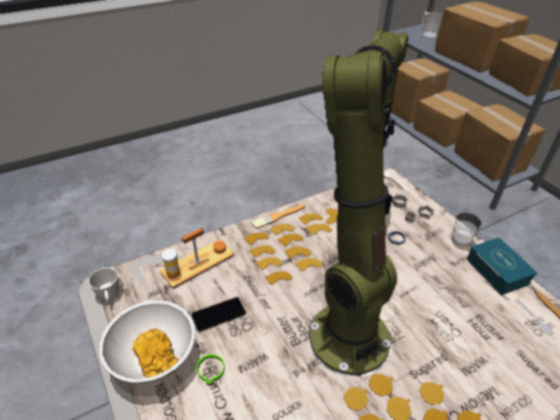

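Wrist picture 1 shows the caddy with its bar at (300,152), the empty stand at (234,157) and the seated tub's cap at (370,137). Wrist picture 2 shows the white-capped red tub at (323,195), the orange tub at (312,265), black (233,130), teal (316,93) and the timer (205,262). Now I'll segment these and cast rays.

Run:
```python
from h import *
W1=pickle.load(open('pics/wrist1.pkl','rb'));W2=pickle.load(open('pics/wrist2.pkl','rb'))
def comp(mask,seed):
    n,l,s,c=cv2.connectedComponentsWithStats(mask.astype(np.uint8));i=l[seed[1],seed[0]]
    assert i>0,seed
    m=(l==i).astype(np.uint8);cn=max(cv2.findContours(m,cv2.RETR_EXTERNAL,cv2.CHAIN_APPROX_NONE)[0],key=cv2.contourArea)
    return m,cn
def hsv(im): return cv2.cvtColor(im['pixels'],cv2.COLOR_RGB2HSV).astype(int)
h=hsv(W1);print(h[152,300],h[157,234],h[137,370]);h2=hsv(W2);print(h2[195,323],h2[262,205])
for im,hh,seed,z in((W2,h2,(323,195),.07),(W1,h,(370,137),.104)):
    P=cloud(im)
    m,cn=comp((hh[...,1]<40)&(hh[...,2]>150)&(abs(P[...,2]-z)<.012),seed)
    (c,r)=cv2.minEnclosingCircle(cn);q=plane(im,cn.reshape(-1,2),z);cw,rw=cv2.minEnclosingCircle(q[:,:2].astype(np.float32))
    mm=cv2.moments(cn);cc=(mm['m10']/mm['m00'],mm['m01']/mm['m00'])
    print('cap',c,r,cw,rw,plane(im,[cc],z),np.nanmedian(P[m>0],0))
# bar
P=cloud(W1)
Z=P[...,2]
m,cn=comp((Z>.112)&(Z<.15)&(np.abs(P[...,0]-.45)<.1)&(h[...,1]>80),(300,152))
q=plane(W1,cn.reshape(-1,2),.138)[:,:2].astype(np.float32);print('bar',cv2.minAreaRect(q),np.nanmean(P[m>0],0))
m,cn=comp((abs(Z-.034)<.008)&(h[...,1]>80),(234,157))
q=plane(W1,cn.reshape(-1,2),.034)[:,:2].astype(np.float32);print('stand',cv2.minEnclosingCircle(q),q.mean(0),np.nanmedian(P[m>0],0))
m,cn=comp((abs(Z-.016)<.01)&(h[...,1]>60),(260,128))
q=plane(W1,cn.reshape(-1,2),.016)[:,:2].astype(np.float32);print('board',cv2.minAreaRect(q),np.nanmedian(P[m>0],0))
```

```text
[ 14 158 131] [ 15 153 178] [120   6 198]
[ 45   3 196] [  3 229  70]
cap (323.410888671875, 195.0445556640625) 22.709468841552734 (0.4326319694519043, -0.33566439151763916) 0.021896494552493095 [[ 0.43629835 -0.33499906  0.07      ]] [ 0.43606636 -0.33474134  0.06993854]
cap (371.8809509277344, 137.8333282470703) 19.802547454833984 (0.441919207572937, 0.3501294255256653) 0.021540239453315735 [[0.44150038 0.35015707 0.104     ]] [0.4417602  0.35031535 0.10377004]
bar ((0.45480331778526306, 0.2667187452316284), (0.016665546223521233, 0.07179110497236252), 9.761006355285645) [0.45468264 0.26684625 0.1390773 ]
stand ((0.46958982944488525, 0.18329808115959167), 0.022045936435461044) [0.4695585  0.18325338] [0.46887076 0.18335693 0.03444065]
board ((0.4551461338996887, 0.2664412558078766), (0.08457935601472855, 0.2227020263671875), 9.733621597290039) [0.44561987 0.26136877 0.01629232]
```

Run:
```python
from cell import manip, command_gripper, status, imaging, workorder
from h import *
R=down((0,1))
p=[0.435,-0.335]
manip.move_straight(p+[0.12],R,speed=.2)
print(manip.move_straight(p+[0.044],speed=.08,max_force=8))
command_gripper(0.0,30)
o=status.get_obs();print(o['clock'],o['tcp_pos'],o['grip_width'],o['force'])
im=imaging.get_image('side');crop(im,190,350,180,340,3,'pics/sz3.png');im=imaging.get_image('wrist');cv2.imwrite('pics/w3.png',im['pixels'][:,:,::-1])
```

```text
False
6.5417 [ 0.43532095 -0.33506726  0.04442229] 0.5002465840979525 [-0.00754642  0.58475252  2.9321621 ]
```

View pics/sz3.png

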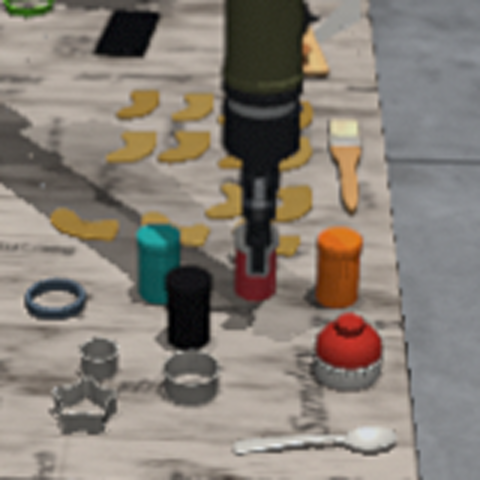

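View pics/w3.png

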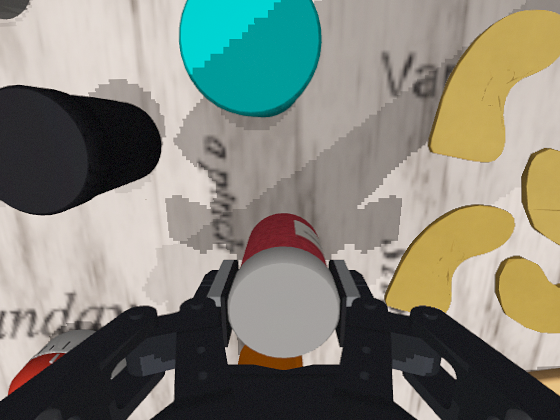

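The tub is pinched between the pads: the white cap sits centred between the jaws at (285,305) in the wrist view, and the neighbours are undisturbed. I'll lift it and carry it over the stand.

Run:
```python
from cell import manip, command_gripper, status, imaging, workorder
from h import *
manip.move_straight([0.435,-0.335,0.22],speed=.15)
a=np.radians(9.76);cx=np.array([np.cos(a),np.sin(a)])
s=[0.4694,0.1828]
q=manip.inverse_kinematics(s+[.22],down(-cx));print(q)
q2=manip.inverse_kinematics(s+[.22],down(cx));print(q2)
manip.move_to(s+[.2],down(-cx))
o=status.get_obs();print(o['clock'],o['tcp_pos'],o['grip_width'],o['force'])
im=imaging.get_image('wrist');pickle.dump(im,open('pics/w4.pkl','wb'));cv2.imwrite('pics/w4.png',im['pixels'][:,:,::-1])
im=imaging.get_image('side');crop(im,230,350,80,240,3.5,'pics/s4.png')
```

```text
None
[-0.78229003  0.01475838  0.36358981  1.85037473 -0.00548263  1.27742839
 -0.24680681]Traceback (most recent call last):
  File "<stdin>", line 8, in <module>
cell.PlanningError: the arm cannot take that pose within its joint ranges
```

Run:
```python
from cell import manip, command_gripper, status, imaging, workorder
from h import *
a=np.radians(9.76);cx=np.array([np.cos(a),np.sin(a)])
s=[0.4694,0.1828]
for p in (s+[.2],s+[.079],[.455,.2666,.121],[.455,.2666,.28]):print(manip.inverse_kinematics(p,down(cx)))
manip.move_to(s+[.2],down(cx))
o=status.get_obs();print(o['clock'],o['tcp_pos'],o['grip_width'],o['force'])
im=imaging.get_image('wrist');pickle.dump(im,open('pics/w4.pkl','wb'));cv2.imwrite('pics/w4.png',im['pixels'][:,:,::-1])
im=imaging.get_image('side');crop(im,230,350,80,240,3.5,'pics/s4.png')
```

```text
[-0.79211607  0.02943105  0.37678443  1.87761    -0.01146128  1.2366354
 -0.2413765 ]
[-0.85729246  0.16715084  0.46874985  2.00901748 -0.0903215   0.98505453
 -0.17380593]
[-0.86967353  0.15810357  0.31477966  1.91225463 -0.05531293  1.0795202
 -0.36211125]
[-0.78229864  0.03964976  0.20863178  1.70455105 -0.00833401  1.39825664
 -0.40205113]
10.15 [0.46970593 0.18200346 0.19988432] 0.5023627615166384 [-1.16049336  0.24358663 -0.92115062]
```

View pics/s4.png

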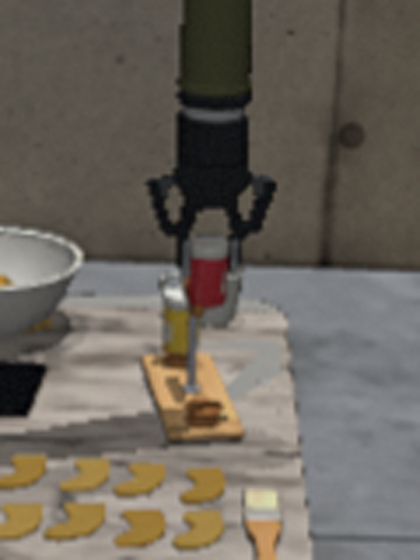

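View pics/w4.png

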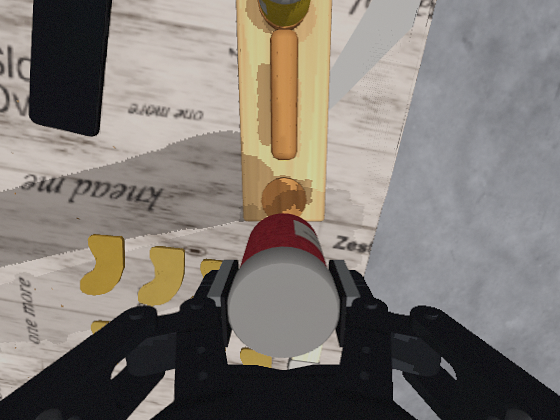

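Run:
```python
from cell import status
from h import *
im=pickle.load(open('pics/w4.pkl','rb'));P=cloud(im)
hh=cv2.cvtColor(im['pixels'],cv2.COLOR_RGB2HSV)
m=((hh[...,1]<40)&(hh[...,2]>110)&(abs(P[...,2]-.2256)<.006))
Q=P[m];print(m.sum(),Q.mean(0),np.median(Q,0),Q.min(0),Q.max(0))
m=(abs(P[...,2]-.034)<.006)&(hh[...,1]>80)
m[:,:255]=0;m[:,315:]=0;m[:170]=0;Q=P[m];print(m.sum(),Q.min(0),Q.max(0))
m=(P[...,2]>.112)&(P[...,2]<.15)&(hh[...,1]>80);q=P[m][:,:2].astype(np.float32);print(cv2.minAreaRect(q))
print(status.get_obs()['tcp_rot'])
```

```text
8695 [0.46887907 0.18512708 0.22548111] [0.4688342  0.18553475 0.22546989] [0.44178942 0.1622724  0.21961253] [0.49354091 0.205403   0.23006988]
1391 [0.44850492 0.1653866  0.03160907] [0.49164032 0.20443273 0.03666236]
((0.45567554235458374, 0.26637041568756104), (0.017790712416172028, 0.07229502499103546), 11.525423049926758)
[[ 9.85731885e-01  2.09038300e-05 -1.68323052e-01]
 [ 1.68323053e-01 -1.62628196e-04  9.85731872e-01]
 [-6.76850285e-06 -9.99999987e-01 -1.63826395e-04]]
```

Run:
```python
from cell import manip, command_gripper, status, imaging, workorder
from h import *
s=[0.4698,0.1815]
a=np.radians(9.76);cx=np.array([np.cos(a),np.sin(a)])
manip.move_straight(s+[.095],down(cx),speed=.08)
print(manip.move_straight(s+[.0775],speed=.03,max_force=4))
o=status.get_obs();print(o['clock'],o['tcp_pos'],o['force'])
im=imaging.get_image('side');crop(im,230,350,80,240,3.5,'pics/s5.png')
```

```text
True
12.2667 [0.46943899 0.18137829 0.07835283] [-0.39320017 -0.43480321  5.20344798]
```

View pics/s5.png

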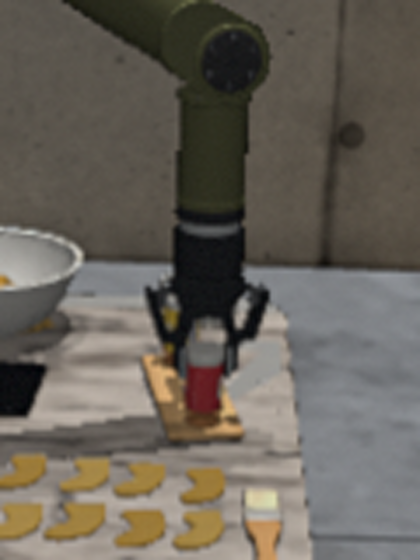

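The tub touched down at TCP z = 0.0784, exactly the expected height, and it stands upright over the stand at (205,385) in the crop. I'll release it, retreat straight up, and look.

Run:
```python
from cell import manip, command_gripper, status, imaging, workorder
from h import *
command_gripper(1.0)
manip.sleep(0.4)
manip.move_straight([0.4698,0.1815,.2],speed=.1)
a=np.radians(9.76);cx=np.array([np.cos(a),np.sin(a)]);cy=np.array([-cx[1],cx[0]])
p=np.array([.455,.2666])-.14*cy
manip.move_to([*p,.26],down(cx))
o=status.get_obs();print(o['clock'],o['tcp_pos'],o['force'])
im=imaging.get_image('wrist');pickle.dump(im,open('pics/w6.pkl','wb'));cv2.imwrite('pics/w6.png',im['pixels'][:,:,::-1])
im=imaging.get_image('side');crop(im,230,350,80,240,3.5,'pics/s6.png')
```

```text
15.0 [0.47918584 0.12795087 0.26057637] [-0.5280358   1.01242098 -0.40389953]
```

View pics/s6.png

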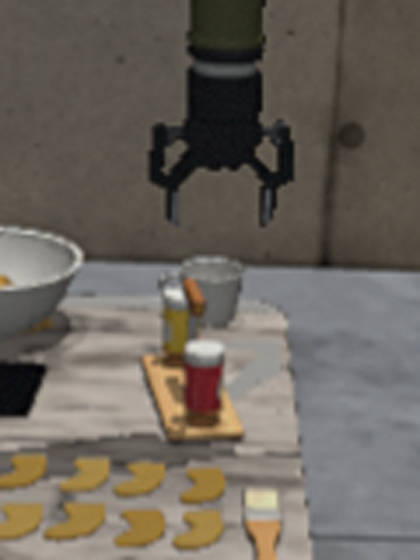

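View pics/w6.png

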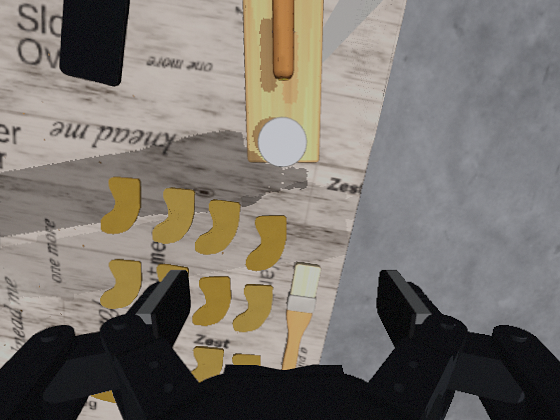

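Run:
```python
from h import *
im=pickle.load(open('pics/w6.pkl','rb'));P=cloud(im)
hh=cv2.cvtColor(im['pixels'],cv2.COLOR_RGB2HSV)
m=((hh[...,1]<40)&(hh[...,2]>110)&(abs(P[...,2]-.104)<.006)).astype(np.uint8)
cn=max(cv2.findContours(m,cv2.RETR_EXTERNAL,cv2.CHAIN_APPROX_NONE)[0],key=cv2.contourArea)
q=plane(im,cn.reshape(-1,2),.104)[:,:2].astype(np.float32);print('cap',cv2.minEnclosingCircle(q))
m=(P[...,2]>.112)&(P[...,2]<.15)&(hh[...,1]>80);q=P[m][:,:2].astype(np.float32);print('bar',cv2.minAreaRect(q),P[m][:,2].max())
m=((abs(P[...,2]-.016)<.008)&(hh[...,1]>80)).astype(np.uint8)
cn=max(cv2.findContours(m,cv2.RETR_EXTERNAL,cv2.CHAIN_APPROX_NONE)[0],key=cv2.contourArea)
q=plane(im,cn.reshape(-1,2),.016)[:,:2].astype(np.float32);r=cv2.minAreaRect(q);print('board',r,cv2.boxPoints(r))
```

```text
cap ((0.4688643217086792, 0.18269091844558716), 0.02179417945444584)
bar ((0.45715126395225525, 0.2562440037727356), (0.016477884724736214, 0.05244395136833191), 10.604253768920898) 0.14243164728451174
board ((0.46005332469940186, 0.23954987525939941), (0.08382239937782288, 0.16689938306808472), 9.644783973693848) [[0.40475342 0.31479827]
 [0.43271562 0.15025793]
 [0.5153532  0.16430148]
 [0.48739102 0.3288418 ]]
```

The tub stands upright at (282,140) in the wrist view. Its cap centre is at (0.4689, 0.1827), within 1 mm of the stand. The bar agrees with the earlier measurement, so I'll grasp it now.

Run:
```python
from cell import manip, command_gripper, status, imaging, workorder
from h import *
a=np.radians(9.76);cx=np.array([np.cos(a),np.sin(a)])
g=[.4552,.2666]
manip.move_to(g+[.22],down(cx))
print(manip.move_straight(g+[.121],speed=.06,max_force=8))
o=status.get_obs();print(o['clock'],o['tcp_pos'],o['force'])
command_gripper(0.0,80)
o=status.get_obs();print(o['clock'],o['tcp_pos'],o['force'],o['grip_width'])
print(manip.move_straight(g+[.131],speed=.015))
o=status.get_obs();print(o['clock'],o['tcp_pos'],o['force'],o['grip_width'])
im=imaging.get_image('wrist');pickle.dump(im,open('pics/w7.pkl','wb'));cv2.imwrite('pics/w7.png',im['pixels'][:,:,::-1])
im=imaging.get_image('side');crop(im,230,350,80,240,3.5,'pics/s7.png')
im=imaging.get_image('scene');crop(im,100,300,160,300,3.5,'pics/c7.png')
```

```text
False
17.5333 [0.45542446 0.26674564 0.12134715] [-0.04755936  0.26140239 -0.0506931 ]
18.175 [0.45563305 0.26668672 0.12118458] [ 1.37296714 -0.02662723 -0.25475194] 0.17727192427733127
False
18.9917 [0.4550986  0.2665521  0.13092182] [-0.43624657 -0.73692863 -6.62163841] 0.1756826818214747
```

View pics/s7.png

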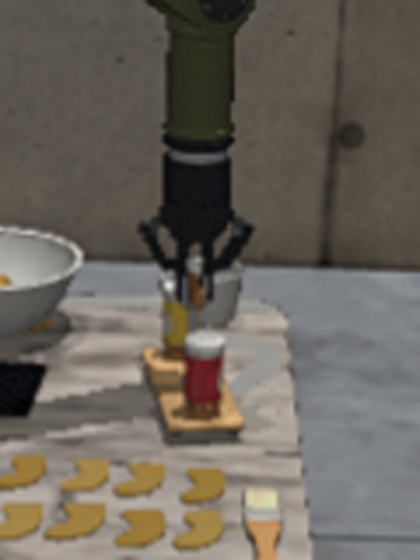

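View pics/w7.png

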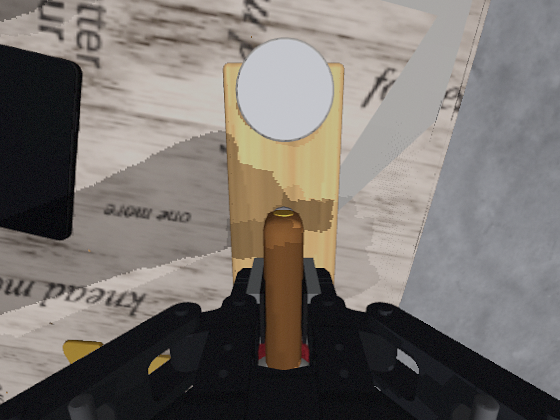

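View pics/c7.png

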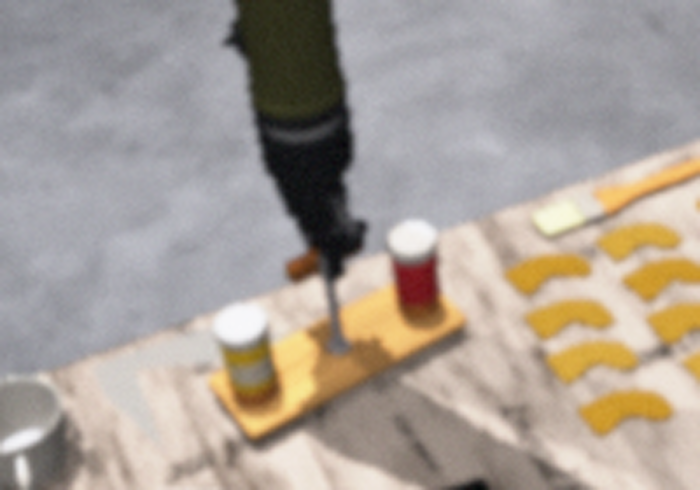

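The caddy is up 1 cm and level, carrying the full weight of 6.6 N, with both tubs standing at (205,370) and (175,320) in the side crop. I'll raise it slowly the rest of the way.

Run:
```python
from cell import manip, command_gripper, status, imaging, workorder
from h import *
g=[.4552,.2666]
manip.move_straight(g+[.271],speed=.04)
manip.sleep(1.0)
o=status.get_obs();print(o['clock'],o['tcp_pos'],o['force'],o['ft_torque'],o['grip_width'],abs(o['qd']).max())
im=imaging.get_image('wrist');cv2.imwrite('pics/w8.png',im['pixels'][:,:,::-1])
im=imaging.get_image('side');crop(im,230,350,60,220,3.5,'pics/s8.png');pickle.dump(im,open('pics/s8.pkl','wb'))
im=imaging.get_image('scene');crop(im,100,300,130,270,3.5,'pics/c8.png');pickle.dump(im,open('pics/c8.pkl','wb'))
P=cloud(im);hh=cv2.cvtColor(im['pixels'],cv2.COLOR_RGB2HSV)
m=(P[...,2]>.152)&(P[...,2]<.18)&(hh[...,1]>120)&(hh[...,2]>140)&(abs(P[...,0]-.455)<.1)&(abs(P[...,1]-.266)<.15)
Q=P[m];c=Q.mean(0);u,s,v=np.linalg.svd(Q-c,full_matrices=False);n=v[2]*np.sign(v[2][2]);print(m.sum(),c,n,np.arccos(n[2]),s)
A=np.array(Q);b,*_=np.linalg.lstsq(np.c_[A[:,:2],np.ones(len(A))],A[:,2],rcond=None);print('slopes',b)
```

```text
23.7917 [0.45521525 0.26659971 0.27101064] [-1.30150824 -0.46521429 -5.26419591] [-0.00382702  0.00262118 -0.05994046] 0.17191445179593962 0.0014102616465092167
870 [0.4408703  0.26945998 0.16463214] [-9.47229463e-04 -2.42090273e-03  9.99996621e-01] 0.0025996209147789626 [1.75239257 0.65995392 0.06156353]
slopes [0.00093577 0.00241586 0.16356861]
```

View pics/s8.png

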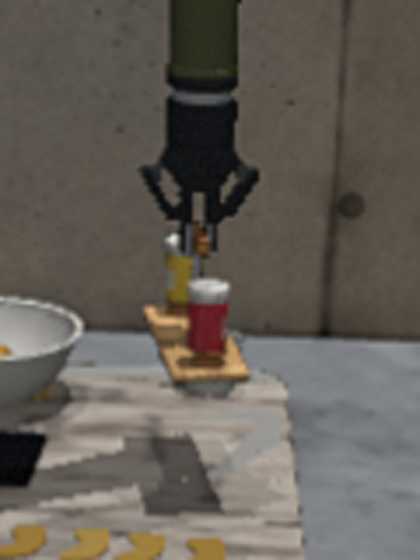

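View pics/w8.png

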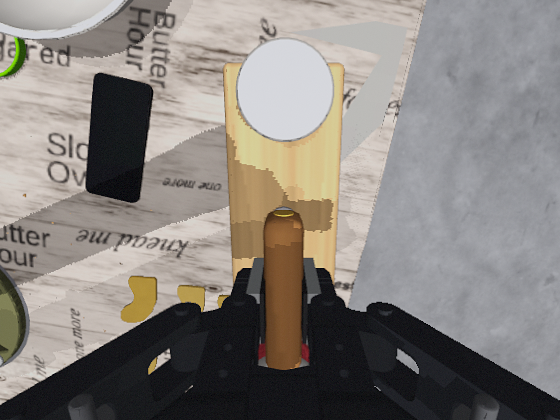

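View pics/c8.png

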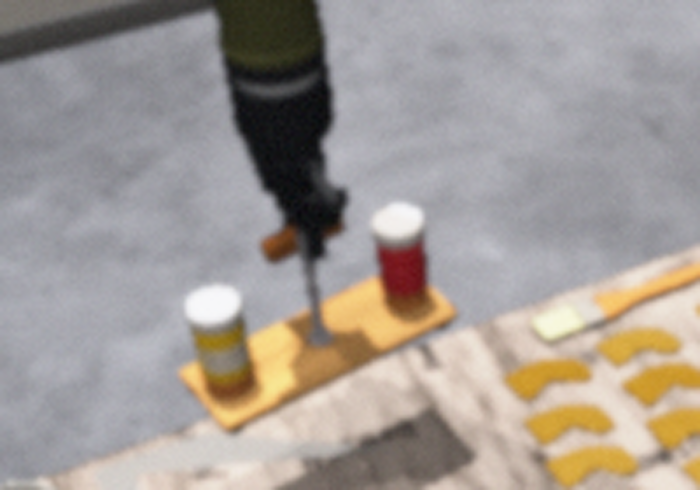

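The caddy hangs level, tilted about 0.003 rad. Its board top is at 0.165 m, so the underside is near 0.149 m. Both tubs stand, at (400,255) and (217,345) in the scene crop, clear of the gripper. I'm handing in.

```bash
python3 -c "
from cell import workorder;print(workorder.hand_in())"
```

```text
the job is handed in; nothing more can be done
None
```

I stood the red tub upright on the empty stand and let go of it. I then lifted the caddy by its grip bar and handed the job in at about 24 s with the gripper still holding it; the hand-in reports no verdict.

- **Tub placement:** after release, the wrist camera put the cap centre within 1 mm of the stand's centre.
- **Lift:** in the last pictures the caddy's underside was about 0.149 m above the table, and the board was tilted about 0.003 rad. The arm was still.
- **Tubs:** both stood upright on their stands, clear of the gripper.
- **Timer and brush:** the arm never came near the brush. The timer looked undisturbed right after the tub grasp; I did not measure either one again at the end.
- **Disagreements:** the vertical force on the tool read 6.6 N just after lift-off and 5.3 N at the end. The pictures showed no change in the load. One tool orientation for the placing (jaws turned half round) was out of reach, so I used the opposite one.

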